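# Set the air valve, then click the last carriage home under the press ram and hold it

### The job

A steel thimble is about to be pressed into the boot last that sits on the bench press. First swing the air valve's lever round to half open (45 degrees, the long middle mark), so that the ram will come down slowly; then take the carriage by its knob and slide it towards the ram until you feel its ball catch drop into the notch, which brings the thimble right under the ram. Finish still gripping the knob, with the carriage held in the notch for the stroke (I work the pedal); do not let go, and leave the things lying round the press alone.

Things in the scene. Friction and masses are not known exactly. Their poses are not given: they have to be found in the camera images.
- press: grey bench air press, fixed; origin on the table under the ram axis, x away from the robot across the bed, y along the rails to the left (the way the carriage goes to the ram), z up. Bed x = -80 to 100, y = -335 to 135 mm, 30 mm high. Column at the left end; head over x = -33 to 53, y = -50 to 135 mm, 263 to 305 mm high; air cylinder on it up to 430 mm
- ram_tip (a point): middle of the ram's lower face, 226 mm above the table
- thimble_top (a point): middle of the top of the steel thimble (22 mm across) standing in the hole of the boot last on the carriage, 217 mm above the table
- carriage: aluminium plate on two rods, one piece with last, thimble and knob; origin on the table under the thimble. Slides along the press's y only, from 90 mm short of the ram to a stop 14 mm past it; drag 1.5 N. From 16 to 8 mm short, the sprung ball climbs a rib (up to 8 N against you); then it pulls into the notch, thimble and ram in line; past it a second rib resists up to 8 N
- knob_grip (a point): where to grip the upright round black knob from above: on its axis, 100 mm above the table. The knob is 30 mm across, its black part 74 to 122 mm above the table; it stands on the carriage's flat arm (34 mm wide, top 66 mm above the table), in the press's frame 200 mm to the right (-y) of the thimble and 10 mm farther back
- pin_top (a point): top of the ball catch's tail pin (12 mm cap) on the arm, 100 mm from the knob towards the ram: 86.5 mm above the table while the ball runs on its track and again in the notch, rising to 89 mm on the rib before the notch and on the one after it
- valve (a joint): turn of the air valve's lever in rad: 0 = shut, lever points along the press's -x, towards the robot; grows anticlockwise seen from above; 0.785 = half open, over the long middle mark; 1.571 = fully open, lever points along the press's -y. Stiff: takes about 0.22 Nm (3 N at the grip) and stays where it is left
- valve_axis (a point): on the valve's upright spindle at the lever's height, 72 mm above the table; in the press's frame at x = -45, y = -385 mm
- lever_grip (a point): middle of the lever's black sleeve, 75 mm out from the spindle, 75 mm above the table; the sleeve is 62 mm long, 14 mm wide, 18 mm high (66 to 84 mm above the table)
- waiting_last: the second boot last standing loose on the table, 84x230x139 mm, origin under its middle
- dye_bottle: small bottle of edge dye with a dark cap, 36 mm across, 66 mm tall, standing before the press, origin under its middle
- tack_jar: screw-lid jar of tacks, 54 mm across, 74 mm tall, origin under its middle
- glue_tin: tin of glue, 76 mm across, 97 mm tall, origin under its middle
- beeswax: small block of beeswax, 34x52x18 mm, origin under its middle

How it is judged:
On the way, in this order (a step that is already met when the one before it is completed fails the run):
1. the air valve is set to half open, 45 degrees within 7 degrees (value of joint valve between 0.665 and 0.905 rad), for 0.3 s.
2. the carriage sits in the notch, thimble under the ram, knob in the fingers (horizontal distance between thimble_top and ram_tip below 0.002 m and z of pin_top in the frame of press below 0.0875 m and linear speed of carriage below 0.01 m/s and contact force between the fingers and carriage above 2 N and distance between the grasp point and knob_grip below 0.04 m), for 0.3 s.
At the end, for the whole second after the job is handed in: The valve still stands at 45 degrees within 7 degrees; the thimble is within 2 mm of the ram's axis with the catch's ball down in the notch (pin top under 87.5 mm above the table) and the carriage at rest; the fingers grip the knob with more than 2 N (all of step 1 and all of step 2); the arm keeps its last pose, push and grip.
It fails at once if a loose thing round the press is pushed more than 30 mm (distance of any of waiting_last, dye_bottle, tack_jar, glue_tin, beeswax from where it was at the start of the episode above 0.03 m).
It also fails if it takes over 69 s, if anything falls off the work surface, if the arm or the gripper's body presses on something with over 40 N, if the wrist force passes 120 N, or if a joint passes its speed limit or range.

### The arm

A 6-joint arm with a two-finger parallel gripper is mounted at the origin on the work surface; the furniture and walls round the work are solid. World frame = base frame: x ahead of the robot, y to its left, z up, the work surface at z = 0. Lengths are in m, angles in rad, forces in N, time in s.
With the tool pointing down it reaches from about 0.325 to 0.925 m from the base axis. Payload 3.1 kg.
Tool frame: the origin (TCP) lies at the very end of the fingers, on their centre line; the grasp point (between the pads) lies 19 mm behind it; z points along the fingers, x is the direction in which the jaws open and shut, and the axes are right-handed (so a half turn about z gives the same grasp; the last joint's range is limited). The gripper opens to 85 mm and grips with 20 to 120 N. Pads are 22 mm wide; open, the fingers measure 114 mm over their backs; the gripper's body (76 mm by 85 mm) begins 54 mm behind the grasp point. The pads swing forward as they close: fully open they stand 13 mm farther back than shut.
Start: joints at [-1.371, 0.217, 1.613, -0, 1.311, -0.112], TCP at [0.192, -0.595, 0.231] pointing down, gripper open.
Joint ranges: [-2.75, 2.75], [-0.78, 2.1], [0.31, 2.55], [-1.13, 4.27], [0.13, 2.63], [-2.58, 2.58]. Speed limits (rad/s): [2.79, 2.79, 3.14, 3.14, 3.14, 3.14].

### API

Orientations are given as a unit quaternion [w, x, y, z].
In Python, from bench import manip, viewer, job, monitor gives the robot as it stands. Calls block until the motion is done:
- manip.move_pose(position, orientation): joint-space move of the TCP to a pose.
- manip.move_straight(position, frame=None, speed=0.15): straight line of the TCP; frame=None keeps the orientation; speed is the mean speed in m/s.
- manip.move_joints(angles): joint-space move.
- manip.grip(opening): finger opening in m; the grip force is fixed at half the most; returns when the fingers have stopped.
- manip.sleep(seconds).
- manip.ik(position, orientation): joint angles nearest the present ones, or None.
- viewer.snapshot(name): name is "scene" or "top" or "wrist"; returns (picture, depth): 384x512x3 uint8, red, green, blue; 384x512 float32, m along the optical axis (not along the pixel's ray), 0 where there is no reading.
- viewer.camera_params(name): a dict with "intrinsics" (3x3 intrinsics, pixels), "origin" and "orientation" of the camera in the world. Camera axes: x right, y down, z forward; pixel columns grow to the right and rows downward; lengths in m; the calibration is good to about 2 mm. A picture is of the moment at which its call begins: read the wrist's pose just before it. camera_params takes no time and is no camera call; for the wrist camera it gives the pose at the moment of the call.
A pose or a line that the arm cannot do raises manip.PlanningError and nothing moves.
- job.close_job(): hands the job in, once; it reports no verdict.
Trained networks look in the newest picture that a camera, given by its name, has taken for a name from the list of things; names that differ only in an ending like _2 or _b are one class to them, and where a whole thing is asked for, a point or a joint stands for the part that bears it (a point fixed in the world has none). Each returns a list of dicts, best first, with "confidence" (0 to 1); they miss things now and then, are a little off and sometimes report something else, mostly with a low value. They report only what shows in the picture. A call takes as long as a camera call.
- viewer.boxes_of(name, camera): "centre" ([x, y, z] in m, in world coordinates, good to about 4 mm: the middle of the surface that is visible of it).
Readings, each from a call of its own:
- monitor.current_clock(): time.
- monitor.current_qpos(): joint angles.
- monitor.current_dq(): joint speeds.
- monitor.current_effort(): joint torques, N m.
- monitor.current_tool_pos(): TCP position.
- monitor.current_eef_rot(): TCP orientation.
- monitor.current_wrist_force(): force on the tool from outside, world axes, zero at the start.
- monitor.current_moment(): the same for the moment, N m.
- monitor.current_width(): finger opening in m.
Only numpy, scipy, OpenCV 4.12 (cv2) and the standard library are available. Lean on these libraries where they do the work, as an engineer would, in place of code of your own. Each camera call takes 0.05 s, during which the arm holds its last target.

## Working session

There is one attempt and no reset: what is moved stays moved. The work goes in short steps, each a Python script; the robot and the scene stay as the last script left them, time stands still between calls to the robot, and variables do not carry over. Pictures are saved under pics/ and viewed, and the job is handed in when it is done.

```bash
ls; mkdir -p pics; python3 - <<'E'
from bench import manip, viewer, job, monitor
import cv2
for n in ["scene","top","wrist"]:
    p,d=viewer.snapshot(n); cv2.imwrite(f"pics/a_{n}.png",p[:,:,::-1])
    for t in ["press","carriage","knob_grip","valve_axis","lever_grip","pin_top","thimble_top","ram_tip","dye_bottle","waiting_last","tack_jar","glue_tin","beeswax"]:
        try:
            r=viewer.boxes_of(t,n); print(n,t,[(q['confidence'],[round(float(x),3) for x in q['centre']]) for q in r[:2]])
        except Exception as e: print(n,t,repr(e)[:100])
print(monitor.current_clock(),monitor.current_eef_rot(),monitor.current_tool_pos())
E
```

```text
pics
scene press [(0.77, [0.465, 0.16, 0.116])]
scene carriage [(0.93, [0.492, 0.096, 0.101])]
scene knob_grip [(0.71, [0.494, 0.097, 0.097])]
scene valve_axis [(0.75, [0.464, 0.159, 0.119])]
scene lever_grip [(0.18, [0.485, -0.467, 0.082])]
scene pin_top []
scene thimble_top [(0.86, [0.49, 0.098, 0.102])]
scene ram_tip [(0.82, [0.47, 0.16, 0.122])]
scene dye_bottle [(0.58, [0.364, -0.076, 0.034]), (0.3, [0.495, 0.095, 0.097])]
scene waiting_last [(0.55, [0.486, -0.467, 0.081])]
scene tack_jar [(0.48, [0.346, -0.509, 0.071])]
scene glue_tin [(0.68, [0.435, -0.589, 0.061])]
scene beeswax []
top press [(0.6, [0.491, 0.068, 0.07])]
top carriage [(0.81, [0.516, 0.059, 0.107])]
top knob_grip [(0.85, [0.515, 0.056, 0.103]), (0.15, [0.546, -0.506, 0.065])]
top valve_axis [(0.67, [0.49, 0.064, 0.067]), (0.56, [0.519, 0.057, 0.106])]
top lever_grip [(0.52, [0.426, -0.253, 0.082]), (0.39, [0.445, -0.595, 0.083])]
top pin_top []
top thimble_top [(0.65, [0.52, 0.054, 0.108])]
top ram_tip [(0.7, [0.493, 0.066, 0.07])]
top dye_bottle [(0.62, [0.376, -0.087, 0.036]), (0.53, [0.52, 0.052, 0.107])]
top waiting_last [(0.91, [0.544, -0.506, 0.066])]
top tack_jar [(0.58, [0.351, -0.509, 0.071])]
top glue_tin [(0.88, [0.445, -0.597, 0.082])]
top beeswax [(0.63, [0.279, -0.434, 0.017]), (0.25, [0.49, 0.07, 0.066])]
wrist press []
wrist carriage []
wrist knob_grip []
wrist valve_axis []
wrist lever_grip [(0.72, [0.281, -0.433, 0.02])]
wrist pin_top [(0.57, [0.328, -0.523, 0.015])]
wrist thimble_top []
wrist ram_tip []
wrist dye_bottle []
wrist waiting_last []
wrist tack_jar [(0.69, [0.327, -0.52, 0.012])]
wrist glue_tin []
wrist beeswax [(0.96, [0.278, -0.429, 0.017])]
2.1 [ 6.53625072e-06  8.08320356e-01 -5.88742900e-01 -1.53436293e-05] [ 0.19174416 -0.5948699   0.23129576]
```

View pics/a_scene.png

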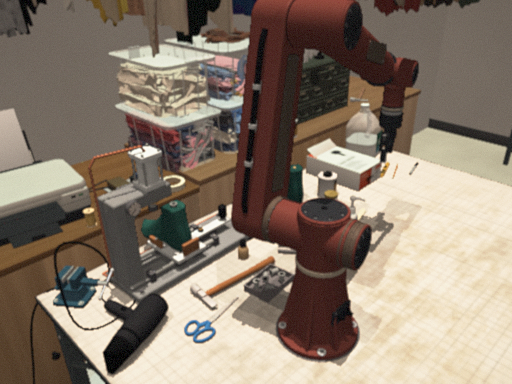

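View pics/a_top.png

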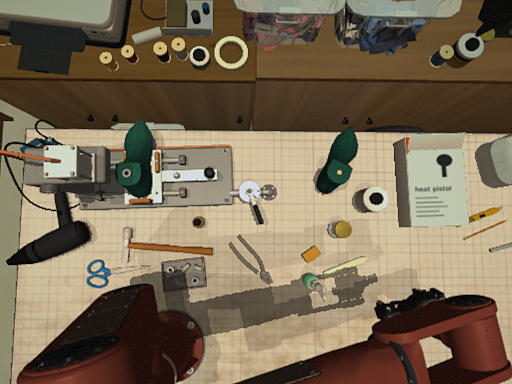

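The top view shows the press on the left, with thimble/last at ~(130,172), the knob at (209,173) and the valve hub at (249,190). The lever runs down to (258,220). I'll enlarge it and deproject.

```bash
cat > h.py <<'E'
from bench import manip, viewer, job, monitor
import numpy as np, cv2
from scipy.spatial.transform import Rotation as R
def camRT(c):
    o=np.array(c['orientation'],float)
    Rm=o if o.shape==(3,3) else R.from_quat([o[1],o[2],o[3],o[0]]).as_matrix()
    return Rm,np.array(c['origin'])
def pts(d,c):
    K=np.array(c['intrinsics']); Rm,t=camRT(c)
    v,u=np.mgrid[:d.shape[0],:d.shape[1]]
    P=np.stack([(u-K[0,2])/K[0,0]*d,(v-K[1,2])/K[1,1]*d,d],-1)
    return P@Rm.T+t
def ray(c,u,v,z):
    K=np.array(c['intrinsics']); Rm,t=camRT(c)
    r=Rm@np.array([(u-K[0,2])/K[0,0],(v-K[1,2])/K[1,1],1]); return t+r*(z-t[2])/r[2]
def snap(n,f):
    c=viewer.camera_params(n); p,d=viewer.snapshot(n); cv2.imwrite(f"pics/{f}.png",p[:,:,::-1]); return p,d,c
E
python3 - <<'E'
from h import *
p,d,c=snap("top","b_top"); np.savez("top.npz",p=p,d=d)
print(c)
cv2.imwrite("pics/b_crop.png",cv2.resize(p[120:250,60:300,::-1],None,fx=3.3,fy=3.3,interpolation=cv2.INTER_CUBIC))
P=pts(d,c)
for (u,v) in [(209,173),(249,190),(258,220),(80,206),(232,203),(232,146),(198,223),(130,172)]:
    print(u,v,P[v,u].round(3))
# bed corners at z .03
for (u,v) in [(80,206),(232,203),(231,146)]: print(ray(c,u,v,.03).round(4))
E
```

```text
{'intrinsics': array([[355.1887487 ,   0.        , 251.23002292],
       [  0.        , 355.1887487 , 190.91745774],
       [  0.        ,   0.        ,   1.        ]]), 'origin': array([ 0.37367365, -0.22112323,  1.12031207]), 'orientation': array([-0.02273944,  0.70798296, -0.70474199,  0.03977142])}
209 173 [ 0.512 -0.125  0.122]
249 190 [ 0.469 -0.239  0.079]
258 220 [ 0.381 -0.266  0.076]
80 206 [0.422 0.273 0.029]
232 203 [ 0.433 -0.188  0.025]
232 146 [ 0.374 -0.221  1.12 ]
198 223 [ 0.371 -0.09   0.064]
130 172 [0.5   0.065 0.219]
[0.4215 0.2725 0.03  ]
[ 0.4329 -0.1883  0.03  ]
[ 0.6105 -0.1838  0.03  ]
```

View pics/b_crop.png

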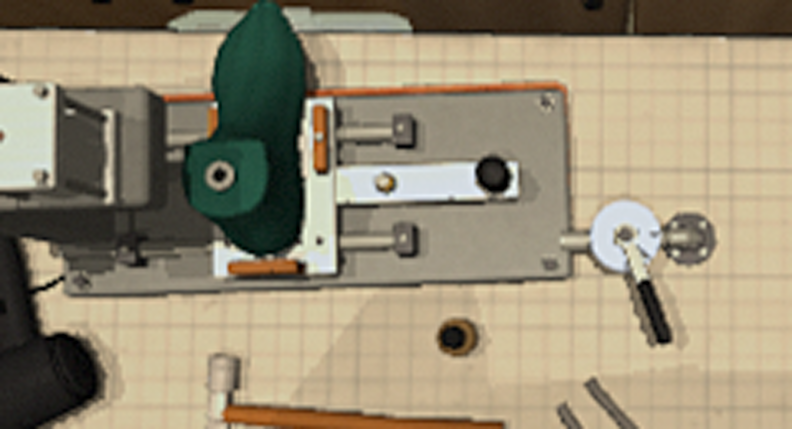

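```bash
python3 - <<'E'
from h import *
c=viewer.camera_params("top")
f=lambda x,y,z: ray(c,60+(x+.5)/3.3-.5,120+(y+.5)/3.3-.5,z)
th=f(219,176,.217);kn=f(493,173,.122);pin=f(386,183,.0865);ax=f(625,234,.079);tip=f(660,338,.078);l1=f(636,265,.078)
for n,v in dict(th=th,kn=kn,pin=pin,ax=ax,tip=tip,l1=l1).items(): print(n,v.round(4))
a=f(68,294,.03);b=f(570,275,.03);e=f(566,84,.03);g=f(165,97,.03)
print(a,b,e,g)
yaw=[np.arctan2(-(q-p)[0]*-1*-1,(q-p)[1]) for p,q in [(b,a),(e,g)]];print('yaw edges',np.degrees(yaw))
print('kn-th',kn-th, np.degrees(np.arctan2((kn-th)[1],(kn-th)[0])-np.arctan2(-.2,.01)))
print('kn-pin',np.degrees(np.arctan2((pin-kn)[1],(pin-kn)[0]))-90, np.linalg.norm((pin-kn)[:2]))
print('len tip',np.linalg.norm((tip-ax)[:2]),'ang',np.degrees(np.arctan2((tip-ax)[1],(tip-ax)[0]))-180, np.degrees(np.arctan2((tip-l1)[1],(tip-l1)[0]))-180)
E
```

```text
th [0.4978 0.076  0.217 ]
kn [ 0.5151 -0.1255  0.122 ]
pin [ 0.5105 -0.0279  0.0865]
ax [ 0.4671 -0.2396  0.079 ]
tip [ 0.3748 -0.2711  0.078 ]
l1 [ 0.4395 -0.2496  0.078 ]
[0.4132026  0.27135949 0.03      ] [ 0.43291366 -0.18949907  0.03      ] [ 0.61328332 -0.18424997  0.03      ] [0.59762658 0.19008436 0.03      ]
yaw edges [2.44906495 2.39503183]
kn-th [ 0.01725545 -0.20150027 -0.095     ] 2.032169064408181
kn-pin 2.668261803127905 0.0977927069811511
len tip 0.0975145892667166 ang -341.19777803708723 -341.62755651245186
```

```bash
cat >> h.py <<'E'
def qd(th):
    x=np.array([np.cos(th),np.sin(th),0]);z=np.array([0,0,-1.]);y=np.cross(z,x)
    q=R.from_matrix(np.stack([x,y,z],1)).as_quat(); return [q[3],q[0],q[1],q[2]]
AX=np.array([0.4671,-0.2396]); YAW=np.radians(2.3)
def lev(phi,z,r=.075): return [AX[0]+r*np.cos(phi),AX[1]+r*np.sin(phi),z]
E
python3 - <<'E'
from h import *
for s in (-90,90):
    for phi in (198.6,227.3):
        q=manip.ik(lev(np.radians(phi),.056),qd(np.radians(phi+s))); print(s,phi,None if q is None else np.round(q,2))
for s in (0,90,180,270):
    for y in (-.1255,-.05):
        q=manip.ik([.514,y,.081],qd(YAW+np.radians(s))); print(s,None if q is None else np.round(q,2))
q=qd(np.radians(108.6))
manip.grip(.05)
manip.move_pose(lev(np.radians(198.6),.16),q)
p,d,c=snap("wrist","c_wrist"); snap("top","c_top")
np.savez("w.npz",p=p,d=d)
print(monitor.current_clock(),monitor.current_tool_pos(),c)
for n in("lever_grip","valve_axis"): print(viewer.boxes_of(n,"wrist"))
E
```

```text
-90 198.6 None
-90 227.3 None
90 198.6 [-0.73  0.14  2.08 -0.    0.93  0.51]
90 227.3 [-0.75  0.2   2.   -0.    0.94 -0.01]
0 [-0.37  0.2   1.95 -0.    1.   -0.41]
0 [-0.23  0.17  1.98 -0.    0.99 -0.27]
90 [-0.37  0.2   1.95 -0.    1.   -1.98]
90 [-0.23  0.17  1.98 -0.    0.99 -1.84]
180 None
180 None
270 [-0.37  0.2   1.95 -0.    1.    1.16]
270 [-0.23  0.17  1.98 -0.    0.99  1.3 ]Traceback (most recent call last):
  File "<stdin>", line 10, in <module>
bench.PlanningError: the arm cannot take that pose within its joint ranges
```

```bash
python3 - <<'E'
from h import *
q=qd(np.radians(288.6))
manip.move_pose(lev(np.radians(198.6),.16),q)
p,d,c=snap("wrist","c_wrist"); snap("top","c_top")
np.savez("w.npz",p=p,d=d)
print(monitor.current_clock(),monitor.current_tool_pos(),c)
for n in("lever_grip","valve_axis"): print(viewer.boxes_of(n,"wrist"))
E
```

```text
4.1583 [ 0.39616294 -0.26486165  0.16050983] {'intrinsics': array([[341.04161304,   0.        , 252.54239822],
       [  0.        , 341.04161304, 195.58111882],
       [  0.        ,   0.        ,   1.        ]]), 'origin': array([ 0.46651221, -0.24024604,  0.30234965]), 'orientation': array([ 0.12050968,  0.80304802, -0.57726694, -0.08575651])}
[{'centre': [0.4299, -0.2514, 0.0801], 'confidence': 0.8}]
[{'centre': [0.4586, -0.173, 0.0339], 'confidence': 0.65}]
```

View pics/c_wrist.png

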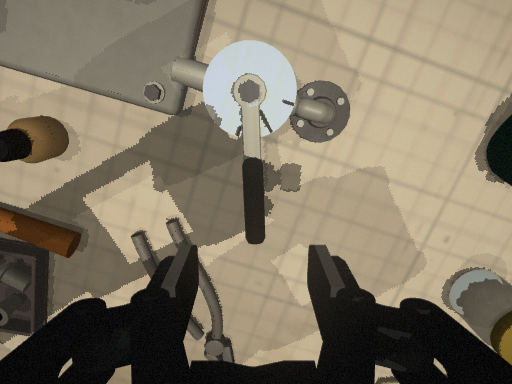

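The wrist view shows the lever pointing down the image between the open fingers, with the spindle at (249,90) and the sleeve from (254,158) to (256,243). I'll deproject and refine.

```bash
python3 - <<'E'
from h import *
c=viewer.camera_params("wrist"); z=np.load("w.npz"); P=pts(z['d'],c)
ax=ray(c,249,90,P[90,249,2]); s1=ray(c,254,160,.084); s2=ray(c,256.5,241,.084); print(P[90,249],P[200,255],ax,s1,s2)
for e in (s1,s2): print(np.linalg.norm((e-ax)[:2]),np.degrees(np.arctan2(*(e-ax)[1::-1]))%360)
p=z['p'][60:150,190:310,::-1]; cv2.imwrite("pics/c_crop.png",cv2.resize(p,None,fx=6,fy=6,interpolation=cv2.INTER_CUBIC))
E
```

```text
[ 0.46629306 -0.23806269  0.07907493] [ 0.40021675 -0.26432408  0.08261312] [ 0.46629306 -0.23806269  0.07907493] [ 0.42620793 -0.25484444  0.084     ] [ 0.37253977 -0.27477167  0.084     ]
0.04345623992379838 202.71675683815175
0.10068380405999754 201.38276404744008
```

View pics/c_crop.png

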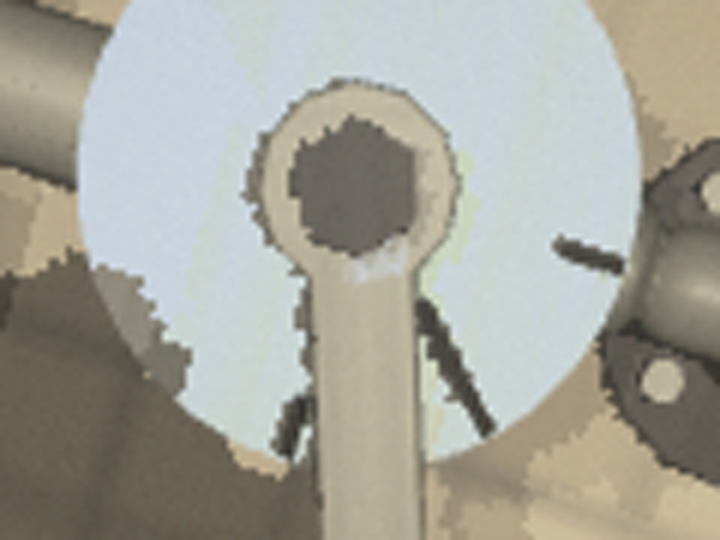

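```bash
sed -i 's/AX=np.array.*;/AX=np.array([0.4667,-0.2388]);/' h.py; python3 - <<'E'
from h import *
r=np.radians
try:
    q=qd(r(290.5))
    manip.move_straight(lev(r(200.5),.11),q,speed=.15)
    manip.move_straight(lev(r(200.5),.056),q,speed=.1)
    print(monitor.current_wrist_force())
    manip.grip(.0)
    print(monitor.current_clock(),monitor.current_width(),monitor.current_wrist_force(),monitor.current_moment())
    for ph in np.linspace(200.5,227.8,7)[1:]:
        manip.move_straight(lev(r(ph),.056),qd(r(ph+90)),speed=.05)
        print(round(ph,1),monitor.current_wrist_force().round(1),monitor.current_moment().round(2))
except Exception as e: print(repr(e))
snap("wrist","d_w"); print(monitor.current_clock(),monitor.current_tool_pos())
E
```

```text
[ 0.41853568  0.97786209 -0.9987942 ]
5.85 0.01309820213784564 [-0.298086    0.7496865   3.59414663] [0.11593874 0.08506745 0.11683174]
205.0 [-0.3  0.6  6.6] [0.21 0.08 0.28]
209.6 [-0.8  0.5  6.3] [0.24 0.11 0.3 ]
214.2 [-0.4  1.4  6.2] [0.22 0.1  0.36]
218.7 [-0.4  1.1  8.2] [ 0.27 -0.02  0.33]
223.2 [-0.2  1.9  8. ] [0.21 0.09 0.27]
227.8 [-1.2  1.8  8. ] [0.31 0.1  0.35]
7.5 [ 0.41686988 -0.29455613  0.05681266]
```

View pics/d_w.png

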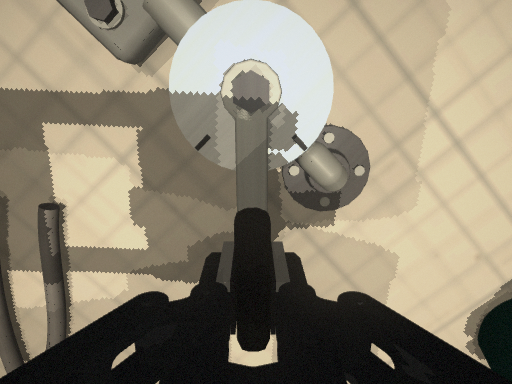

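The marks at (202,142) and (300,142) sit symmetrically about the lever axis at x≈251, so the lever covers the long 45° mark. Next I release it and look again before going to the knob.

```bash
python3 - <<'E'
from h import *
r=np.radians
try:
    manip.grip(.05)
    t=monitor.current_tool_pos()
    manip.move_straight([t[0],t[1],.17],speed=.15)
    p,d,c=snap("wrist","e_w")
    manip.move_pose([.5151,-.1255,.17],qd(YAW+r(270)))
    p,d,c=snap("wrist","e_w2"); P=pts(d,c); snap("top","e_top")
    np.savez("w2.npz",p=p,d=d)
    m=(abs(P[...,2]-.122)<.003)&(abs(P[...,0]-.515)<.04)&(abs(P[...,1]+.1255)<.04)
    print(m.sum(),P[m].mean(0),P[m].min(0),P[m].max(0))
    print(viewer.boxes_of("knob_grip","wrist"))
except Exception as e: print(repr(e))
print(monitor.current_clock(),monitor.current_tool_pos())
E
```

```text
873 [ 0.51682393 -0.12216059  0.1199746 ] [ 0.50478624 -0.13386927  0.11900834] [ 0.52908531 -0.11099758  0.12218804]
[{'centre': [0.5125, 0.0283, 0.0688], 'confidence': 0.85}]
10.1333 [ 0.51474986 -0.1262423   0.1697612 ]
```

```bash
python3 -c "
import cv2,numpy as np
cv2.imwrite('pics/e_both.png',cv2.resize(np.hstack([cv2.imread('pics/e_w.png'),cv2.imread('pics/e_w2.png')]),(800,300),interpolation=cv2.INTER_AREA))"
```

```text
(no output)
```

View pics/e_both.png

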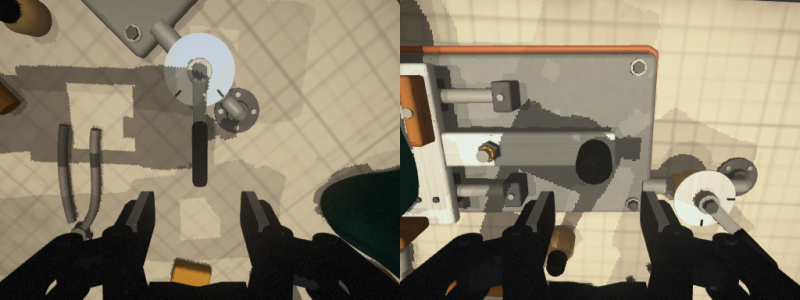

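Left half: lever still on the middle mark. Right half: knob at about (594,160) between the fingers, with the pin at (487,153) and nothing in the way. I grip it and slide, logging the force.

```bash
python3 - <<'E'
from h import *
u=np.array([-np.sin(YAW),np.cos(YAW),0])
try:
    k=np.array([.516,-.1238,.081])
    manip.move_straight(list(k),speed=.1)
    manip.grip(0)
    print(monitor.current_clock(),monitor.current_width(),monitor.current_wrist_force().round(2))
    manip.move_straight(list(k+.05*u),speed=.06); manip.sleep(.1)
    for s in np.arange(50,66.1,2):
        manip.move_straight(list(k+s/1000*u),speed=.03); manip.sleep(.1)
        f=monitor.current_wrist_force(); t=monitor.current_tool_pos(); print(s,((t-k)@u*1000).round(2),(f@u).round(2),f.round(1))
except Exception as e: print(repr(e))
print(monitor.current_clock(),monitor.current_width())
snap("top","f_top"); p,d,c=snap("wrist","f_w"); np.savez("w3.npz",p=p,d=d)
E
```

```text
11.4917 0.028348233237431703 [-1.04  1.14  6.33]
50.0 49.88 -0.83 [-1.1 -0.9  7.3]
52.0 51.77 -0.73 [-2.2 -0.8  7.5]
54.0 53.74 -0.59 [-2.  -0.7  7.1]
56.0 55.06 -1.88 [-2.9 -2.   6.3]
58.0 56.1 -4.98 [-1.3 -5.   7.3]
60.0 58.11 -5.91 [-3.3 -6.   7.7]
62.0 60.69 -4.08 [-1.8 -4.1  6.3]
64.0 63.39 -1.79 [-1.  -1.8  7.5]
66.0 66.14 1.02 [-2.1  0.9  7.7]
15.725 0.02794020576199701
```

View pics/f_top.png

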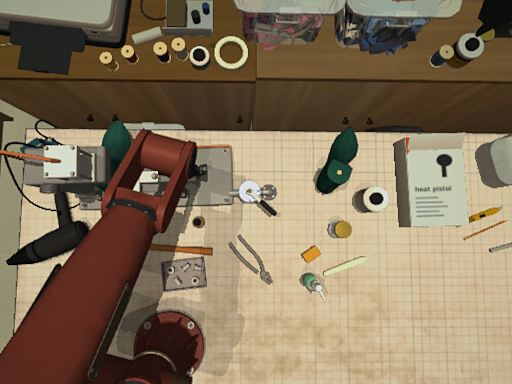

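The rib began at about 55 mm and the force is now reversing, so the notch should be near 71 mm. I continue in 1 mm steps.

```bash
python3 - <<'E'
from h import *
u=np.array([-np.sin(YAW),np.cos(YAW),0]); k=np.array([.516,-.1238,.081])
try:
    for s in np.arange(67,71.1,1):
        manip.move_straight(list(k+s/1000*u),speed=.03); manip.sleep(.15)
        f=monitor.current_wrist_force(); t=monitor.current_tool_pos(); print(s,((t-k)@u*1000).round(2),(f@u).round(2),f.round(1))
except Exception as e: print(repr(e))
print(monitor.current_clock(),monitor.current_width())
snap("scene","g_s"); p,d,c=snap("wrist","g_w"); np.savez("w4.npz",p=p,d=d)
E
```

```text
67.0 67.52 1.57 [-2.3  1.5  7.8]
68.0 68.89 2.98 [-2.5  2.9  9.1]
69.0 70.25 4.46 [-3.2  4.3  9.5]
70.0 71.23 4.45 [-2.2  4.4  8.3]
71.0 71.71 3.12 [-1.9  3.1  7.9]
17.825 0.02809943523791031
```

View pics/g_w.png

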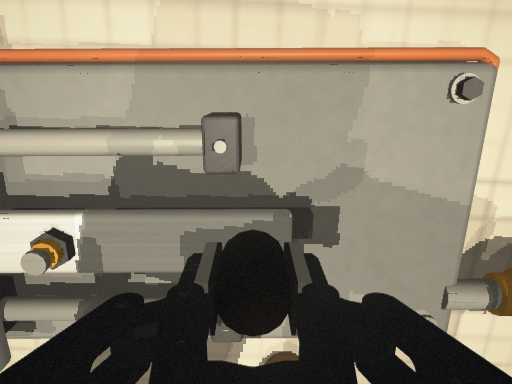

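View pics/g_s.png

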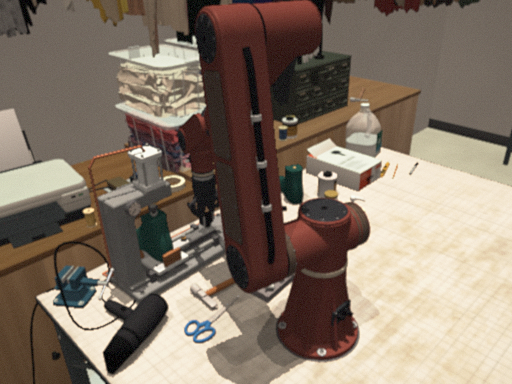

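```bash
python3 - <<'E'
from h import *
u=np.array([-np.sin(YAW),np.cos(YAW),0]); k=np.array([.516,-.1238,.081])
try:
    for s in np.arange(71.5,75,.5):
        manip.move_straight(list(k+s/1000*u),speed=.03); manip.sleep(.2)
        fs=[]
        for _ in range(4): fs.append(monitor.current_wrist_force()); manip.sleep(.03)
        f=np.mean(fs,0); t=monitor.current_tool_pos(); print(s,((t-k)@u*1000).round(2),(f@u).round(2),f.round(1))
        if f@u<-.2: break
except Exception as e: print(repr(e))
print(monitor.current_clock(),monitor.current_width())
p,d,c=snap("wrist","h_w"); P=pts(d,c)
print("pin region"); 
m=(P[...,2]>.082)&(P[...,2]<.094)&(abs(P[...,1]-.05)<.03)&(abs(P[...,0]-.508)<.02); print(m.sum(),P[m].mean(0),np.median(P[m],0))
E
```

```text
71.5 71.78 1.26 [-2.   1.2  8. ]
72.0 71.97 0.32 [-2.2  0.2  7.5]
72.5 72.02 -1.31 [-2.3 -1.4  7.4]
19.675 0.028091556016704385
pin region
568 [0.50948697 0.04773908 0.08477142] [0.50964586 0.04777576 0.08488239]
```

```bash
python3 - <<'E'
from h import *
u=np.array([-np.sin(YAW),np.cos(YAW),0]); k=np.array([.516,-.1238,.081])
manip.move_straight(list(k+.0722*u),speed=.03); manip.sleep(.6)
f=monitor.current_wrist_force(); t=monitor.current_tool_pos(); print(((t-k)@u*1000).round(2),(f@u).round(2),monitor.current_dq().round(4),t)
ox=np.array([np.cos(YAW),np.sin(YAW),0]); 
for cc in (AX,):
    org=np.r_[cc,0]-(-.045*ox-.385*u); kn=t; print('thimble rel ram, press frame', [((kn-org)@ox-.010)*1000,((kn-org)@u+.2)*1000])
p,d,c=snap("wrist","i_w"); snap("top","i_t"); s=snap("scene","i_s")[0]; np.savez("w5.npz",p=p,d=d)
cv2.imwrite("pics/i_crop.png",cv2.resize(s[130:300,90:250,::-1],None,fx=3.5,fy=3.5,interpolation=cv2.INTER_CUBIC))
def pin(d,c,y0):
    P=pts(d,c)
    A=(abs(P[...,1]-y0)<.012)&(abs(P[...,0]-.5105)<.012)&(P[...,2]>.075)
    B=(abs(P[...,1]-y0)<.05)&(abs(P[...,0]-.5105)<.03)&(abs(P[...,2]-.066)<.006)
    return np.percentile(P[A][:,2],[50,80,95]),np.median(P[B][:,2]),A.sum()
print(pin(d,c,.047))
print(monitor.current_clock())
E
```

```text
72.0 -0.02 [ 0.0031  0.0013 -0.0011 -0.0009  0.0015  0.0002] [ 0.51370375 -0.05183207  0.08231758]
thimble rel ram, press frame [np.float64(-0.5307606215754647), np.float64(-0.0690389746194342)]
(array([0.08403125, 0.08528574, 0.08588026]), np.float64(0.06500612215202661), np.int64(945))
20.725
```

View pics/i_crop.png

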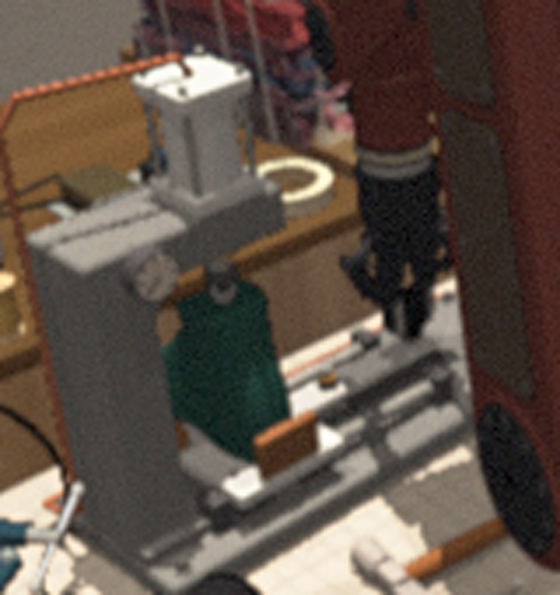

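View pics/i_t.png

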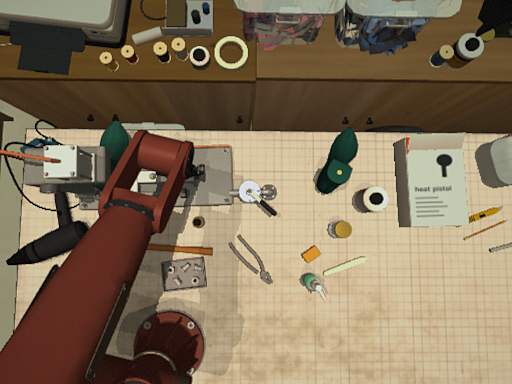

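Everything agrees: the thimble is under the ram at (222,285) in the crop, the force crosses zero steeply at 72.0 mm, the pin is about 20.9 mm above the arm (20.5 expected when down), and the lever is on its mark. Handing in.

```bash
python3 - <<'E'
from h import *
print(monitor.current_width(),monitor.current_wrist_force(),monitor.current_clock())
job.close_job()
E
```

```text
0.02850485218295573 [-2.35989307 -0.68358718  8.10608019] 20.725
the job is handed in; nothing more can be done
```

The valve is set to half open and the carriage is in the notch with the knob still gripped. I handed the job in at about 21 s of the 69 s allowed; no verdict is reported.

- **Valve:** I gripped the lever's sleeve and turned it about 27° anticlockwise. The wrist picture showed the lever midway between the two end marks and covering the long one. It was still there after release and in the last top view. My readings of its starting angle differed (16° to 19°), so I judged the 45° by the marks.
- **Carriage:** I slid it 72 mm. The force showed the rib from about 55 mm, then the pull into the notch, then a sharp zero crossing at 72.0 mm. The position worked out from the valve axis puts the thimble within about 0.1 mm of the ram along the rails. The rib's start alone would put the notch nearer 71 mm, a 1 mm disagreement that is inside the 2 mm tolerance.
- **Catch:** The pin read 84 to 86 mm above the table and about 21 mm above the arm. The expected 20.5 mm means it is down, but depth noise makes this a weak check.
- **Grip:** The fingers closed to 28 mm on the 30 mm knob, with almost no push left along the rails.
- **Loose things:** None appear to have moved in the last top view.

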